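Pop the fuse hatch

TASK

On the instrument with the narrow hatch in its top, press the ribbed pad at the front edge of that hatch once, all the way in, with a fingertip, then let go so that its push-push latch releases and the hatch pops open by itself. Draw the hand back clear, watch for a second that the hatch stands wide open and stays so, and do not push it down again. Leave the wide-hatched instrument and the loose things lying about untouched; nothing is to be gripped or lifted.

Things in the scene. Friction and masses are not known exactly. Their poses are not given: they have to be found in the camera images.
- fuse_unit: The instrument to work on: a heavy grey metal case with an aluminium front, 130 mm deep (x) x 116 mm wide (y) x 60 mm high, which does not shift; it has the NARROW black hatch. Origin: centre of the underside, on the desk; x points to its back, so its front (display, sockets) faces -x; z up. Its hatch lies over the front half of the top.
- fuse_pad (a point): Middle of the top face of the narrow hatch's press pad; moves with the hatch. The pad is a raised ribbed bar, 20 (x) x 40 mm (y), along the hatch's front edge, its top 9 mm above the case's top (69 mm above the desk) while shut. Pressed straight down it sinks 7 mm to a firm stop against about 2 N (at the stop by 4 N; touch it slowly, a fast touch reads 5 N), still just above the case's top.
- fuse_hatch (a joint): Angle (rad) of the narrow hatch, a black panel 63 (x) x 48 x 4 mm, hinged at its back edge, 54 mm behind the pad's middle: 0 latched shut, -0.135 pressed to the stop, 1.2 wide open at its end stop, where a spring keeps it. Pressed to the stop and released, it follows the finger up, swinging open towards the back in about 1.5 s. A second press to the stop latches it shut again.
- fuse_pin (a joint): Hidden pin of the narrow hatch's latch (m, sideways in the case): about 0 while latched, past +0.004 when the hatch is pressed to the stop, and about -0.009 once the hatch has opened; it stays there until the hatch is pressed down again.
- cell_unit: The other instrument, to be left alone: same case, 130 x 116 x 60 mm, but with the WIDE black hatch. Origin: centre of the underside; axes as for the first. The two instruments stand side by side, either one on the left.
- cell_pad (a point): Middle of the top face of the wide hatch's press pad, 20 x 84 mm, 9 mm above the case's top. Not to be touched.
- cell_hatch (a joint): Angle of the wide hatch, 63 x 92 mm (rad): about 0 latched shut, negative pressed in, positive open. It has to stay shut.
- flux_tin: Small round white tin, 44 mm across and 17 mm high, lying loose on the back half of the narrow-hatch instrument's top, behind the hatch. Origin: centre of the underside.
- solder_reel: Small blue reel of solder wire, 46 x 42 x 18 mm, lying loose on the back half of the wide-hatch instrument's top. Origin: centre of the underside.
- lighter: Small flat pink lighter, 78 x 25 x 14 mm, loose on the desk to the right. Origin: centre of the underside.
- charger: White USB wall charger, 40 x 87 x 28 mm, loose on the desk to the left. Origin: centre of the underside.

How it is judged:
On the way, in this order (a step that is already met when the one before it is completed fails the run):
1. the narrow hatch is pressed in (value of joint fuse_hatch below -0.08 rad), for 0.02 s.
2. the hatch has popped wide open by itself and stands there with nothing touching it (value of joint fuse_hatch above 1.05 rad and contact force between each of the fingers, the arm and fuse_unit below 0.1 N), for 0.5 s.
At the end, for the whole second after the job is handed in: The narrow hatch stands open beyond 1.05 rad, still and untouched, its latch released; the wide hatch is shut; tin, reel, lighter and charger are within 20 mm of where they lay (value of joint fuse_hatch above 1.05 rad and velocity of joint fuse_hatch below 0.1 rad/s and value of joint fuse_pin below -0.005 m and value of joint cell_hatch between -0.05 and 0.08 rad and distance of each of flux_tin, solder_reel, lighter, charger from where it was at the start of the episode below 0.02 m).
It fails at once if the popped hatch is pushed down again (value of joint fuse_pin below -0.003 m and value of joint fuse_hatch below 0.15 rad).
It fails at once if the wide-hatched instrument is touched (contact force between any of the fingers, the arm and cell_unit above 1 N).
It fails at once if a loose thing is shifted or lifted (distance of any of flux_tin, solder_reel, lighter, charger from where it was at the start of the episode above 0.02 m).
It also fails if it takes over 32 s, if anything falls off the work surface, if the arm or the gripper's body presses on something with over 40 N, if the wrist force passes 120 N, or if a joint passes its speed limit or range.

ROBOT

A 6-joint arm with a two-finger parallel gripper is mounted at the origin on a cart in front of the work surface, level with it; the furniture and walls round the work are solid. World frame = base frame: x ahead of the robot, y to its left, z up, the work surface at z = 0. Lengths are in m, angles in rad, forces in N, time in s.
With the tool pointing down it reaches from about 0.4 to 0.825 m from the base axis. Payload 7 kg.
Tool frame: the origin (TCP) lies midway between the tips of the shut fingers; the grasp point (between the pads) lies hold_point_z behind it (hold_point_z is the distance from the TCP to the grasp point, in m); z points along the fingers, y is the line along which they close (so a half turn about z gives the same grasp; the last joint's range is limited). The gripper opens to 88 mm and grips with 3 to 60 N. Pads are 19 mm wide; open, the fingers measure 130 mm over their backs; the gripper's body (78 mm by 193 mm) begins 47 mm behind the grasp point.
Start: joints at [-0.873, 0.359, 0.012, 0, -1.224, -0.288], TCP at [0.269, -0.619, 0.227] pointing down, gripper open.
Joint ranges: [-3.07, 3.07], [-1.43, 2.12], [-1.02, 1.25], [-3.03, 1.67], [-3.05, -0], [-3.03, 3.03]. Speed limits (rad/s): [2.39, 2.39, 3.01, 3.14, 3.14, 3.14].

INTERFACE

Orientations are given as [roll, pitch, yaw] about the fixed x, y, z axes, in that order (R = Rz(yaw) Ry(pitch) Rx(roll)).
In Python, from station import * gives the robot as it stands.
- The arm moves only by the tool apply_moves, never from a script. Its argument "steps" is a list of rows, each an object with "translation": the shift along the world's x, y, z scaled (see below), a list of three; "rotation": the turn, a rotation vector about the world's x, y, z scaled (see below), a list of three. A call has exactly 10 rows; each row is the pose to reach, as a shift and turn from the pose commanded when the call began; what a row does not reach only later rows make up. The controller multiplies each number of a shift by 250 mm and each number of a turn by 30 degrees. A row lasts 1/12 s, in which the tool goes at most 41.7 mm and 7.16 degrees, less where a joint would pass 70% of its speed; a pose out of reach is approached as far as the arm can. A call with a number of a shift or a turn outside -1 to 1 is refused whole. A call with a gripper value outside its range is refused whole. "jaw" is the closure, from -1 (fully open) to 1 (shut), so that 0 is half open, set as the call begins (left out, the last holds). The fingers move at their own pace and stop on an object; "newtons" is the grip in N (left out, the last holds). Time passes only in rows, so rows that repeat a pose let the fingers close, or fill a call up. It gives the time, the measured TCP pose, the force, the opening and the grip force at its end, in the units of the state.
- get_state(): the state, without advancing time (a new reading comes with each control period).
- grab_frame(name): name is "side" or "top" or "wrist"; returns the picture (420x560x3 uint8, blue, green, red); there is no depth.
- camera_model(name): a dict with "fx", "fy", "cx", "cy" (pixels), "xyz" and "rotation" of the camera in the world. Camera axes: x right, y down, z forward; pixel columns grow to the right and rows downward; lengths in m; the calibration is good to about 2 mm. A picture is of the moment at which its call begins: read the wrist's pose just before it. camera_model takes no time and is no camera call; for the wrist camera it gives the pose at the moment of the call.
- job_done(): hands the job in; it is judged then, once.
The state is a dict: "t": time; "q": joint angles; "qd": joint speeds; "joint_efforts": joint torques, N m; "eef_pos": TCP position; "ee_rot": TCP orientation; "force": force on the tool from outside, world axes, zero at the start; "moment": the same for the moment, N m; "width": finger opening in m; "gripper_force": force on a finger pad.
Only numpy, scipy, OpenCV 4.12 (cv2) and the standard library are available. Lean on these libraries where they do the work, as an engineer would, in place of code of your own. Each camera call takes 0.05 s, during which the arm holds its last target. There are 200 camera calls.

## Working session

There is one attempt and no reset: what is moved stays moved. The work goes in short steps, Python scripts to look and compute and a tool call to move; the robot and the scene stay as the last step left them, time stands still between calls to the robot, and variables do not carry over. Pictures are saved under pics/ and viewed, at most 10 in all, crops included, and the job is handed in when it is done.

Besides the shell and the picture viewer there is one more tool, called by a JSON object that holds its "name" and its "arguments". apply_moves: Moves the arm, as the interface text tells. Shifts and turns lie within -1 to 1; 1 stands for 250 mm of shift or 30 degrees of turn. Its arguments: {"type":"object","properties":{"steps":{"type":"array"},"jaw":{"type":"number"},"newtons":{"type":"number"}},"required":["steps"]}

```bash
mkdir -p pics
python3 - <<'E'
from station import *
import cv2,numpy as np
s=get_state();print(s['t'],s['eef_pos'],s['ee_rot'],s['width'])
for n in('top','side'):
    cv2.imwrite(f'pics/{n}0.png',grab_frame(n));m=camera_model(n);print(n,m)
E
```

```text
0.0 [ 0.26871533 -0.61867108  0.22560941] [ 3.13993307e+00 -1.23859730e-04 -2.73193798e+00] 0.08763077040516695
top {'fx': 394.8007358542541, 'fy': 394.8007358542541, 'cx': 273.1267050694157, 'cy': 212.00095070458144, 'xyz': array([0.3410536 , 0.0153013 , 0.92450897]), 'rotation': array([-2.94423265e+00,  2.26151565e-03, -1.55539005e+00])}
side {'fx': 437.38357120879334, 'fy': 437.38357120879334, 'cx': 278.4528112583326, 'cy': 203.51913586067533, 'xyz': array([0.37094339, 0.8806781 , 0.80656422]), 'rotation': array([-2.2627531, -0.0125266, -2.9438645])}
```

View pics/top0.png

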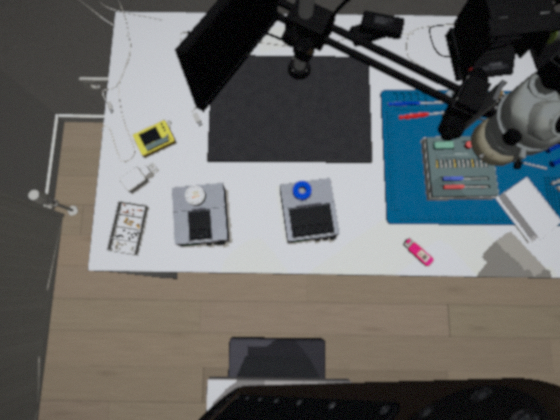

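View pics/side0.png

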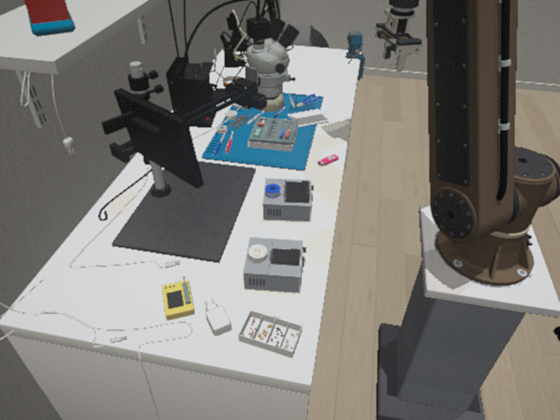

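The top view shows the narrow-hatch unit on the left: case near px (200,214), hatch near (200,224), white tin at (195,195). The wide-hatch unit is at (310,210). I'll measure these next.

```bash
cat > h.py <<'E'
from station import *
import cv2,numpy as np
from scipy.spatial.transform import Rotation as R
def ray(m,u,v,z):
    d=R.from_euler('xyz',m['rotation']).apply([(u-m['cx'])/m['fx'],(v-m['cy'])/m['fy'],1])
    p=np.array(m['xyz']);return p+d*(z-p[2])/d[2]
def proj(m,P):
    c=R.from_euler('xyz',m['rotation']).inv().apply(np.array(P)-m['xyz'])
    return c[0]/c[2]*m['fx']+m['cx'],c[1]/c[2]*m['fy']+m['cy']
E
python3 - <<'E'
from h import *
im=cv2.imread('pics/top0.png');m=camera_model('top')
for nm,(x0,x1,y0,y1) in dict(fuse=(180,222,195,245),cell=(285,337,195,240)).items():
    g=cv2.cvtColor(im[y0:y1,x0:x1],cv2.COLOR_BGR2GRAY)
    mk=(g<60).astype(np.uint8)
    n,l,st,c=cv2.connectedComponentsWithStats(mk)
    i=1+np.argmax(st[1:,4]);cn=np.argwhere(l==i)[:,::-1]+[x0,y0]
    r=cv2.minAreaRect(cn.astype(np.float32));b=cv2.boxPoints(r)
    print(nm,st[i],r);print(np.round([ray(m,u,v,.065) for u,v in b],3))
cv2.imwrite('pics/crop.png',np.hstack([cv2.resize(im[175:255,165:235],None,fx=6,fy=6,interpolation=2)]))
E
```

```text
fuse [  9  15  22  30 567] ((199.2529296875, 224.28822326660156), (28.224313735961914, 20.554662704467773), 85.60128784179688)
[[0.512 0.209 0.065]
 [0.517 0.164 0.065]
 [0.454 0.156 0.065]
 [0.45  0.201 0.065]]
cell [   5   10   43   32 1089] ((310.9107666015625, 220.01219177246094), (27.653169631958008, 39.903438568115234), 82.23483276367188)
[[ 0.52  -0.016  0.065]
 [ 0.534 -0.104  0.065]
 [ 0.472 -0.111  0.065]
 [ 0.459 -0.025  0.065]]
```

View pics/crop.png

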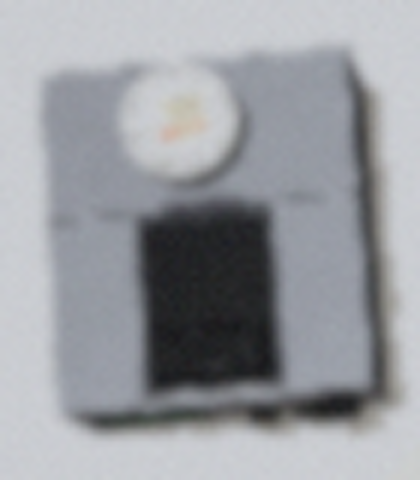

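The crop shows the narrow hatch with its pad at the front, and the tin just behind it. The hatch measures 63 x 46 mm, which fits the given size. The pad middle is about (0.462, 0.180) and the unit's yaw about 7°. I'll shut the fingers and travel there.

{"name": "apply_moves", "arguments": {"steps": [{"translation": [0.036, 0.1, 0], "rotation": [0, 0, -0.055]}, {"translation": [0.072, 0.2, 0], "rotation": [0, 0, -0.11]}, {"translation": [0.108, 0.3, 0], "rotation": [0, 0, -0.165]}, {"translation": [0.144, 0.4, 0], "rotation": [0, 0, -0.22]}, {"translation": [0.18, 0.5, 0], "rotation": [0, 0, -0.275]}, {"translation": [0.216, 0.6, 0], "rotation": [0, 0, -0.33]}, {"translation": [0.252, 0.7, 0], "rotation": [0, 0, -0.385]}, {"translation": [0.288, 0.8, 0], "rotation": [0, 0, -0.44]}, {"translation": [0.324, 0.9, 0], "rotation": [0, 0, -0.495]}, {"translation": [0.36, 1, 0], "rotation": [0, 0, -0.55]}], "jaw": 1, "newtons": 10}}

```text
t: 0.93
eef_pos: [0.3589, -0.3677, 0.2263]
ee_rot: [3.141, -0.0, -3.021]
force: [1.6, -0.3, 0.6]
width: 0.0268
gripper_force: 0.0
```

{"name": "apply_moves", "arguments": {"steps": [{"translation": [0.036, 0.1, 0], "rotation": [0, 0, 0]}, {"translation": [0.072, 0.2, 0], "rotation": [0, 0, 0]}, {"translation": [0.108, 0.3, 0], "rotation": [0, 0, 0]}, {"translation": [0.144, 0.4, 0], "rotation": [0, 0, 0]}, {"translation": [0.18, 0.5, 0], "rotation": [0, 0, 0]}, {"translation": [0.216, 0.6, 0], "rotation": [0, 0, 0]}, {"translation": [0.252, 0.7, 0], "rotation": [0, 0, 0]}, {"translation": [0.288, 0.8, 0], "rotation": [0, 0, 0]}, {"translation": [0.324, 0.9, 0], "rotation": [0, 0, 0]}, {"translation": [0.36, 1, 0], "rotation": [0, 0, 0]}]}}

```text
t: 1.77
eef_pos: [0.4489, -0.1178, 0.2265]
ee_rot: [3.141, -0.0, -3.02]
force: [0.8, -0.8, -0.7]
width: 0.0005
gripper_force: 0.0
```

{"name": "apply_moves", "arguments": {"steps": [{"translation": [0.0, 0.1, 0], "rotation": [0, 0, 0]}, {"translation": [0.0, 0.2, 0], "rotation": [0, 0, 0]}, {"translation": [0.0, 0.3, 0], "rotation": [0, 0, 0]}, {"translation": [0.0, 0.4, 0], "rotation": [0, 0, 0]}, {"translation": [0.0, 0.5, 0], "rotation": [0, 0, 0]}, {"translation": [0.0, 0.6, 0], "rotation": [0, 0, 0]}, {"translation": [0.0, 0.7, 0], "rotation": [0, 0, 0]}, {"translation": [0.0, 0.8, 0], "rotation": [0, 0, 0]}, {"translation": [0.0, 0.9, 0], "rotation": [0, 0, 0]}, {"translation": [0.0, 1, 0], "rotation": [0, 0, 0]}]}}

```text
t: 2.6
eef_pos: [0.4484, 0.132, 0.2264]
ee_rot: [3.142, -0.0, -3.02]
force: [0.4, -0.1, 0.4]
width: 0.0006
gripper_force: 0.0
```

Run:
```python
from h import *
m=camera_model('wrist');im=grab_frame('wrist');print(m)
np.save('wm.npy',m,allow_pickle=True)
cv2.imwrite('pics/w1.png',im)
print(proj(m,[.462,.18,.069]),get_state()['eef_pos'])
```

```text
{'fx': 298.0051895855561, 'fy': 298.0051895855561, 'cx': 280.2608395628602, 'cy': 207.29531648707385, 'xyz': array([0.36915036, 0.12199563, 0.38535044]), 'rotation': array([ 2.84159824e+00, -9.33044049e-04,  1.69321822e+00])}
(np.float64(321.54491660143583), np.float64(208.46984919874515)) [0.44929641 0.13507407 0.22646215]
```

View pics/w1.png

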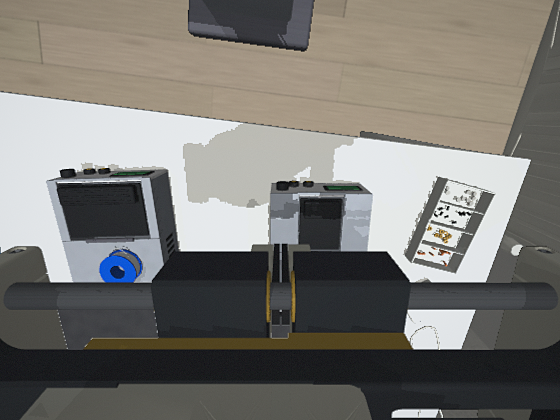

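The wrist view shows the narrow hatch at columns 301–341 and rows 197–250. Its pad strip is in front, near (321, 207), and the predicted pad point (321.5, 208.5) falls on it. I'll do a quick numeric refinement.

Run:
```python
from h import *
m=np.load('wm.npy',allow_pickle=True).item();im=cv2.imread('pics/w1.png')
g=cv2.cvtColor(im,cv2.COLOR_BGR2GRAY)
print(g[192:256:3,296:346:6])
x0,y0=296,195
n,l,st,c=cv2.connectedComponentsWithStats((g[y0:256,x0:348]<75).astype(np.uint8))
i=1+np.argmax(st[1:,4]);cn=(np.argwhere(l==i)[:,::-1]+[x0,y0]).astype(np.float32)
b=cv2.boxPoints(cv2.minAreaRect(cn));print(st[i],b);print(np.round([ray(m,u,v,.066) for u,v in b],4))
cv2.imwrite('pics/w1c.png',cv2.resize(im[165:260,255:385],None,fx=6,fy=6,interpolation=2))
```

```text
[[ 91  99 102 101  70  87  89  91  86]
 [194 219 219 208 121 131 116 146  78]
 [186  27  54  50  53  50  52  54  90]
 [121  37  24  22  25  21  20  19 110]
 [101  29  33  33  29  30  32  29  96]
 [102  30  30  35  29  30  31  30 120]
 [ 99  33  29  38  33  32  28  29 119]
 [175  48  31  27  29  29  28  30  96]
 [172  49  39  45  45  29  29  24 177]
 [173  48  45  47  47  48  41  45 166]
 [171  48  45  44  42  45  42  44 167]
 [171  45  48  44  46  45  46  41 166]
 [168  45  42  42  47  45  42  41 166]
 [169  47  46  43  41  42  41  40 163]
 [168  44  44  44  43  40  43  39 162]
 [167  43  44  43  44  44  42  40 162]
 [174  43  44  45  46  42  43  43 160]
 [168  44  44  43  44  41  41  40 162]
 [ 90  93  95  44  38  42  39  46 161]
 [ 95  95  97  68  69  68  66  74 164]
 [ 19  28  25  22  22  25  23  20  17]
 [ 28  24  29  27  29  25  30  28  28]]
[   2    3   46   52 2128] [[298. 198.]
 [343. 198.]
 [343. 249.]
 [298. 249.]]
[[0.454  0.1526 0.066 ]
 [0.4479 0.2022 0.066 ]
 [0.509  0.2136 0.066 ]
 [0.5154 0.1613 0.066 ]]
```

View pics/w1c.png

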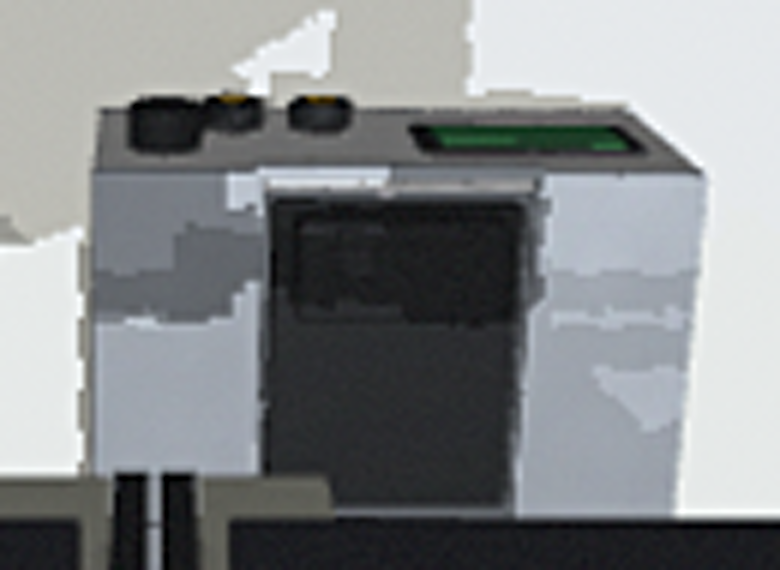

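{"name": "apply_moves", "arguments": {"steps": [{"translation": [0.026, 0.092, -0.03], "rotation": [0, 0, 0]}, {"translation": [0.052, 0.184, -0.08], "rotation": [0, 0, 0]}, {"translation": [0.052, 0.184, -0.15], "rotation": [0, 0, 0]}, {"translation": [0.052, 0.184, -0.23], "rotation": [0, 0, 0]}, {"translation": [0.052, 0.184, -0.31], "rotation": [0, 0, 0]}, {"translation": [0.052, 0.184, -0.39], "rotation": [0, 0, 0]}, {"translation": [0.052, 0.184, -0.45], "rotation": [0, 0, 0]}, {"translation": [0.052, 0.184, -0.5], "rotation": [0, 0, 0]}, {"translation": [0.052, 0.184, -0.53], "rotation": [0, 0, 0]}, {"translation": [0.052, 0.184, -0.54], "rotation": [0, 0, 0]}]}}

```text
t: 3.48
eef_pos: [0.4612, 0.1763, 0.0902]
ee_rot: [-3.14, -0.002, -3.02]
force: [-0.3, -0.1, 0.2]
width: 0.0002
gripper_force: 0.0
```

Run:
```python
from h import *
s=get_state();print(s['eef_pos'],s['force'])
m=camera_model('wrist');im=grab_frame('wrist')
a=cv2.resize(im[130:330,200:400],(600,600),interpolation=2)
cv2.imwrite('pics/w2.png',a)
```

```text
[0.46121665 0.17630656 0.09023888] [-0.31803289 -0.09105724  0.15595595]
```

View pics/w2.png

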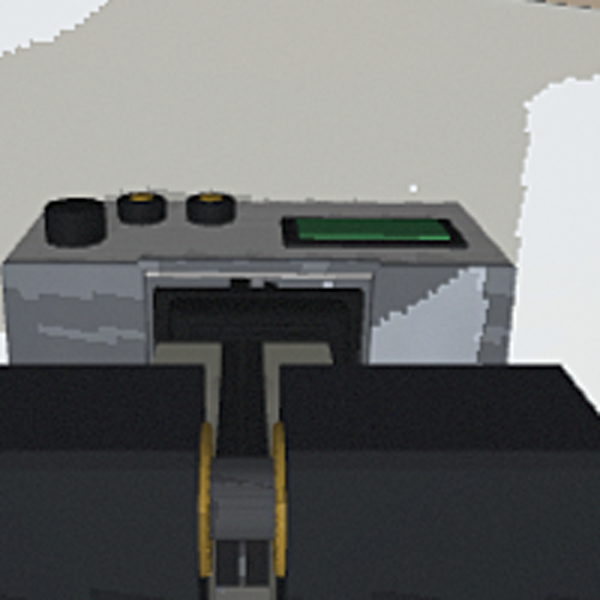

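The fingertips are just above the pad, about 4 mm to the robot's right of its middle. I'll correct that and go down slowly.

{"name": "apply_moves", "arguments": {"steps": [{"translation": [0.002, 0.006, -0.008], "rotation": [0, 0, 0]}, {"translation": [0.004, 0.012, -0.018], "rotation": [0, 0, 0]}, {"translation": [0.004, 0.018, -0.028], "rotation": [0, 0, 0]}, {"translation": [0.004, 0.018, -0.038], "rotation": [0, 0, 0]}, {"translation": [0.004, 0.018, -0.046], "rotation": [0, 0, 0]}, {"translation": [0.004, 0.018, -0.054], "rotation": [0, 0, 0]}, {"translation": [0.004, 0.018, -0.06], "rotation": [0, 0, 0]}, {"translation": [0.004, 0.018, -0.066], "rotation": [0, 0, 0]}, {"translation": [0.004, 0.018, -0.07], "rotation": [0, 0, 0]}, {"translation": [0.004, 0.018, -0.07], "rotation": [0, 0, 0]}]}}

```text
t: 4.37
eef_pos: [0.4628, 0.1813, 0.0738]
ee_rot: [-3.141, -0.0, -3.02]
force: [-0.5, 0.4, 0.1]
width: 0.0005
gripper_force: 0.0
```

{"name": "apply_moves", "arguments": {"steps": [{"translation": [0, 0, -0.004], "rotation": [0, 0, 0]}, {"translation": [0, 0, -0.008], "rotation": [0, 0, 0]}, {"translation": [0, 0, -0.012], "rotation": [0, 0, 0]}, {"translation": [0, 0, -0.016], "rotation": [0, 0, 0]}, {"translation": [0, 0, -0.02], "rotation": [0, 0, 0]}, {"translation": [0, 0, -0.024], "rotation": [0, 0, 0]}, {"translation": [0, 0, -0.028], "rotation": [0, 0, 0]}, {"translation": [0, 0, -0.032], "rotation": [0, 0, 0]}, {"translation": [0, 0, -0.034], "rotation": [0, 0, 0]}, {"translation": [0, 0, -0.034], "rotation": [0, 0, 0]}]}}

```text
t: 5.2
eef_pos: [0.4627, 0.1813, 0.0654]
ee_rot: [-3.141, -0.0, -3.02]
force: [-1.4, 0.1, 2.7]
width: 0.0001
gripper_force: 1.3
```

{"name": "apply_moves", "arguments": {"steps": [{"translation": [0, 0, -0.003], "rotation": [0, 0, 0]}, {"translation": [0, 0, -0.006], "rotation": [0, 0, 0]}, {"translation": [0, 0, -0.009], "rotation": [0, 0, 0]}, {"translation": [0, 0, -0.012], "rotation": [0, 0, 0]}, {"translation": [0, 0, -0.014], "rotation": [0, 0, 0]}, {"translation": [0, 0, -0.016], "rotation": [0, 0, 0]}, {"translation": [0, 0, -0.018], "rotation": [0, 0, 0]}, {"translation": [0, 0, -0.018], "rotation": [0, 0, 0]}, {"translation": [0, 0, -0.018], "rotation": [0, 0, 0]}, {"translation": [0, 0, -0.018], "rotation": [0, 0, 0]}]}}

```text
t: 6.03
eef_pos: [0.4628, 0.1813, 0.0619]
ee_rot: [-3.141, 0.0, -3.019]
force: [-7.3, -0.8, 14.7]
width: 0.0004
gripper_force: 7.3
```

The pad is at its firm stop (14.7 N at z = 0.062). Now I'll release by going up, then up and back towards the robot.

{"name": "apply_moves", "arguments": {"steps": [{"translation": [0, 0, 0.02], "rotation": [0, 0, 0]}, {"translation": [0, 0, 0.06], "rotation": [0, 0, 0]}, {"translation": [-0.02, 0, 0.13], "rotation": [0, 0, 0]}, {"translation": [-0.05, 0, 0.21], "rotation": [0, 0, 0]}, {"translation": [-0.08, 0, 0.3], "rotation": [0, 0, 0]}, {"translation": [-0.11, 0, 0.39], "rotation": [0, 0, 0]}, {"translation": [-0.14, 0, 0.48], "rotation": [0, 0, 0]}, {"translation": [-0.17, 0, 0.56], "rotation": [0, 0, 0]}, {"translation": [-0.18, 0, 0.62], "rotation": [0, 0, 0]}, {"translation": [-0.18, 0, 0.64], "rotation": [0, 0, 0]}]}}

```text
t: 6.87
eef_pos: [0.4187, 0.1823, 0.2238]
ee_rot: [3.139, 0.004, -3.019]
force: [0.6, 0.7, 0.9]
width: 0.0004
gripper_force: 0.0
```

{"name": "apply_moves", "arguments": {"steps": [{"translation": [0, 0, 0], "rotation": [0, 0, 0]}, {"translation": [0, 0, 0], "rotation": [0, 0, 0]}, {"translation": [0, 0, 0], "rotation": [0, 0, 0]}, {"translation": [0, 0, 0], "rotation": [0, 0, 0]}, {"translation": [0, 0, 0], "rotation": [0, 0, 0]}, {"translation": [0, 0, 0], "rotation": [0, 0, 0]}, {"translation": [0, 0, 0], "rotation": [0, 0, 0]}, {"translation": [0, 0, 0], "rotation": [0, 0, 0]}, {"translation": [0, 0, 0], "rotation": [0, 0, 0]}, {"translation": [0, 0, 0], "rotation": [0, 0, 0]}]}}

```text
t: 7.7
eef_pos: [0.4179, 0.1814, 0.2211]
ee_rot: [3.142, 0.0, -3.02]
force: [-0.2, 0.1, 0.8]
width: 0.0004
gripper_force: 0.0
```

{"name": "apply_moves", "arguments": {"steps": [{"translation": [0, 0, 0], "rotation": [0, 0, 0]}, {"translation": [0, 0, 0], "rotation": [0, 0, 0]}, {"translation": [0, 0, 0], "rotation": [0, 0, 0]}, {"translation": [0, 0, 0], "rotation": [0, 0, 0]}, {"translation": [0, 0, 0], "rotation": [0, 0, 0]}, {"translation": [0, 0, 0], "rotation": [0, 0, 0]}, {"translation": [0, 0, 0], "rotation": [0, 0, 0]}, {"translation": [0, 0, 0], "rotation": [0, 0, 0]}, {"translation": [0, 0, 0], "rotation": [0, 0, 0]}, {"translation": [0, 0, 0], "rotation": [0, 0, 0]}]}}

```text
t: 8.53
eef_pos: [0.4179, 0.1814, 0.221]
ee_rot: [3.142, 0.0, -3.02]
force: [0.2, -0.1, -0.9]
width: 0.0003
gripper_force: 0.0
```

Run:
```python
from h import *
a=grab_frame('side')[215:310,220:340];b=grab_frame('wrist')
cv2.imwrite('pics/e.png',np.hstack([cv2.resize(a,(400,316)),cv2.resize(b,(400,316))]))
```

```text
(no output)
```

View pics/e.png

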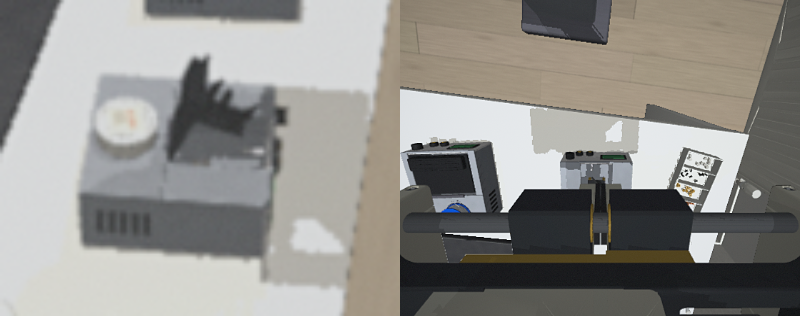

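The side crop (left) shows the narrow hatch standing steeply open at about (190,110). The tin is still in place at (127,122), and the hand is clear. I'll watch for one more second.

{"name": "apply_moves", "arguments": {"steps": [{"translation": [0, 0, 0], "rotation": [0, 0, 0]}, {"translation": [0, 0, 0], "rotation": [0, 0, 0]}, {"translation": [0, 0, 0], "rotation": [0, 0, 0]}, {"translation": [0, 0, 0], "rotation": [0, 0, 0]}, {"translation": [0, 0, 0], "rotation": [0, 0, 0]}, {"translation": [0, 0, 0], "rotation": [0, 0, 0]}, {"translation": [0, 0, 0], "rotation": [0, 0, 0]}, {"translation": [0, 0, 0], "rotation": [0, 0, 0]}, {"translation": [0, 0, 0], "rotation": [0, 0, 0]}, {"translation": [0, 0, 0], "rotation": [0, 0, 0]}]}}

```text
t: 9.47
eef_pos: [0.4179, 0.1814, 0.2211]
ee_rot: [-3.142, -0.0, -3.02]
force: [-0.3, 0.5, -0.6]
width: 0.0003
gripper_force: 0.0
```

Run:
```python
from h import *
a=grab_frame('side')[215:310,220:340].astype(int)
for _ in range(5): b=grab_frame('side')[215:310,220:340].astype(int)
print(abs(a-b).mean(), abs(cv2.resize(a.astype(np.uint8),(400,316)).astype(int)-cv2.imread('pics/e.png')[:,:400]).mean())
print(job_done())
```

```text
0.9610526315789474 0.655253164556962
the job is handed in; nothing more can be done
None
```

I pressed the narrow hatch's pad once to its stop and let go; in the side view the hatch popped open and stood still for over a second with the hand clear, and the job is handed in (the hand-in call returned no verdict).

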